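Fetch the hemmed-in ink tin and put the bottles back

ROBOT

A 6-joint arm with a two-finger parallel gripper is mounted at the origin on the work surface. World frame = base frame: x ahead of the robot, y to its left, z up, the work surface at z = 0. Lengths are in m, angles in rad, forces in N, time in s.
With the tool pointing down it reaches from about 0.15 to 0.775 m from the base axis. Payload 6.1 kg.
Tool frame: the origin (TCP) lies at the very end of the fingers, on their centre line; the grasp point (between the pads) lies 19 mm behind it; y points along the fingers, x is the direction in which the jaws open and shut, and the axes are right-handed (so a half turn about y gives the same grasp; the last joint's range is limited). The gripper opens to 85 mm and grips with 20 to 120 N. Pads are 22 mm wide; open, the fingers measure 114 mm over their backs; the gripper's body (76 mm by 85 mm) begins 54 mm behind the grasp point. The pads swing forward as they close: fully open they stand 13 mm farther back than shut.
Start: joints at [1.115, 0.126, -0.04, 1.405, 0, 1.571], TCP at [0.231, 0.471, 0.231] pointing down, gripper open.
Joint ranges: [-2.72, 2.72], [-0.95, 1.95], [-1.27, 1.35], [-1.78, 2.02], [-1.46, 1.47], [-3.14, 3.14]. Speed limits (rad/s): [2.39, 2.39, 3.01, 3.14, 3.14, 3.14].

INTERFACE

Orientations are given as a unit quaternion [w, x, y, z].
In Python, from plant import env gives the robot as it stands. The module is installed in compiled form; this text tells all that it offers. Calls block until the motion is done:
- env.goto(position, orientation): joint-space move of the TCP to a pose.
- env.move_l(position, rate=0.15, rot=None, force_limit=None): straight line of the TCP; rot=None keeps the orientation; rate is the mean speed in m/s. With force_limit (N) it stops when the force on the tool has changed by that much, and returns True; else False.
- env.move_joints(angles): joint-space move.
- env.ungrasp() and env.clamp(): open the fingers fully, or close them until they stop; the grip force is fixed at half the most.
- env.pause(seconds).
- env.ik(position, orientation): joint angles nearest the present ones, or None.
- env.grab_frame(name): name is "side" or "top" or "wrist"; returns the picture (384x512x3 uint8, red, green, blue); there is no depth.
- env.camera_model(name): a dict with "camera_matrix" (3x3 intrinsics, pixels), "rvec" (rotation vector, rad) and "tvec" (3), from world to camera coordinates, as OpenCV has them; the wrist camera has in their place "mount" (4x4, takes a point from camera to tool coordinates, whose origin is the TCP and whose axes are the tool frame's). Camera axes: x right, y down, z forward; pixel columns grow to the right and rows downward; lengths in m; the calibration is good to about 2 mm. The wrist camera is an equidistant fisheye: a pixel r from the principal point sees the ray r / f radians off the axis. A picture is of the moment at which its call begins: read the wrist's pose just before it. camera_model takes no time and is no camera call.
A pose or a line that the arm cannot do raises env.MotionError and nothing moves.
- env.close_job(): hands the job in, once; it reports no verdict.
Readings, each from a call of its own:
- env.read_time_s(): time.
- env.read_qpos(): joint angles.
- env.read_joint_velocities(): joint speeds.
- env.read_joint_efforts(): joint torques, N m.
- env.read_eef_pos(): TCP position.
- env.read_tcp_rot(): TCP orientation.
- env.read_wrist_force(): force on the tool from outside, world axes, zero at the start.
- env.read_ft_torque(): the same for the moment, N m.
- env.read_gripper_width(): opening from 0.0 (shut) to 1.0 (fully open).
Only numpy, scipy, OpenCV 4.12 (cv2) and the standard library are available. Lean on these libraries where they do the work, as an engineer would, in place of code of your own. Each camera call takes 0.05 s, during which the arm holds its last target.

TASK

Get the green ink tin out of the bottle rack for the next print and stand it in the middle of the cork coaster on the inking slab. First clear all three ink bottles that crowd it onto the grey tray, leaving the tin where it is meanwhile; only once the tin stands on the coaster, put each bottle back in the rack, upright and centred on the disc of its own colour. Never let a bottle or the tin tip over.

Things in the scene. Friction and masses are not known exactly. Their poses are not given: they have to be found in the camera images.
- bottle_red: red ink bottle with a white paper band and a red screw cap; 132 mm tall, round. Body 48 mm diameter up to 76 mm, shoulder tapering to a neck of 26 mm diameter at 92 mm, cap 34 mm diameter from 98 to 132 mm (grip it by the cap from above). About 160 g. Origin: centre of its underside; z up.
- bottle_yellow: yellow ink bottle with a white paper band and a yellow screw cap; 132 mm tall, round. Body 48 mm diameter up to 76 mm, shoulder tapering to a neck of 26 mm diameter at 92 mm, cap 34 mm diameter from 98 to 132 mm (grip it by the cap from above). About 160 g. Origin: centre of its underside; z up.
- bottle_blue: blue ink bottle with a white paper band and a blue screw cap; 132 mm tall, round. Body 48 mm diameter up to 76 mm, shoulder tapering to a neck of 26 mm diameter at 92 mm, cap 34 mm diameter from 98 to 132 mm (grip it by the cap from above). About 160 g. Origin: centre of its underside; z up.
- disc_red: flat red disc, 60 mm diameter, fixed flush on the rack's floor: the home of the red bottle, which stands on it at the start so that a red rim shows round it. Origin: its centre, at the height on which the bottle's underside rests.
- disc_yellow: flat yellow disc, 60 mm diameter, fixed flush on the rack's floor: the home of the yellow bottle, which stands on it at the start so that a yellow rim shows round it. Origin: its centre, at the height on which the bottle's underside rests.
- disc_blue: flat blue disc, 60 mm diameter, fixed flush on the rack's floor: the home of the blue bottle, which stands on it at the start so that a blue rim shows round it. Origin: its centre, at the height on which the bottle's underside rests.
- tin_green: low round ink tin with a green lid and green band, 54 mm diameter, 48 mm tall, about 250 g, in the middle of the rack, hemmed in by the bottles at about 7 mm: their centres are 58 mm from its own, on three sides. Origin: centre of its underside; z up.
- tray: empty grey plastic tray on the table, to one side, 260 mm (its x) by 140 mm (its y), walls 14 mm high and 5 mm thick, floor 5 mm thick, flat inside. Origin: centre of its underside.
- coaster: round cork coaster, 80 mm diameter, 5 mm thick, fixed on the 6 mm glass inking slab (260 by 160 mm) on the other side of the table. A small black-lidded jar 42 mm tall stands on the slab at least 75 mm from its centre. Origin: centre of its underside (its top is 5 mm higher).
- rack: fixed wooden bottle rack, 200 by 200 mm, floor 8 mm thick, side rims 20 mm high, back wall (at its +x, the far side) 40 mm high, whose inner face is 88 mm from the centre. The bottles stand at the left (+y), front (-x) and right (-y) of the centre; which is where varies. Two small jars 40 mm tall and 36 mm across stand in its far corners, at x 62, y +-68 mm. Origin: centre of its underside.

How it is judged:
On the way, in this order (a step that is already met when the one before it is completed fails the run):
1. all three bottles stand released on the tray, the tin still in its place in the rack (within 30 mm) (x of bottle_red in the frame of tray between -0.11 and 0.11 m and y of bottle_red in the frame of tray between -0.05 and 0.05 m and z of each of bottle_red, bottle_yellow, bottle_blue in the frame of tray below 0.014 m and angle between each of bottle_red, bottle_yellow, bottle_blue's own z axis and vertical below 0.15 rad and linear speed of each of bottle_red, bottle_yellow, bottle_blue below 0.03 m/s and x of bottle_yellow in the frame of tray between -0.11 and 0.11 m and y of bottle_yellow in the frame of tray between -0.05 and 0.05 m and x of bottle_blue in the frame of tray between -0.11 and 0.11 m and y of bottle_blue in the frame of tray between -0.05 and 0.05 m and distance of tin_green from where it was at the start of the episode below 0.03 m and contact force between the fingers and bottle_red below 0.2 N and contact force between the fingers and bottle_yellow below 0.2 N and contact force between the fingers and bottle_blue below 0.2 N), for 0.2 s.
2. the tin stands released on the coaster, the bottles still on the tray (horizontal distance between tin_green and coaster below 0.012 m and z of tin_green in the frame of coaster below 0.012 m and angle between each of tin_green, bottle_red, bottle_yellow, bottle_blue's own z axis and vertical below 0.15 rad and linear speed of each of tin_green, bottle_red, bottle_yellow, bottle_blue below 0.03 m/s and x of bottle_red in the frame of tray between -0.11 and 0.11 m and y of bottle_red in the frame of tray between -0.05 and 0.05 m and z of each of bottle_red, bottle_yellow, bottle_blue in the frame of tray below 0.014 m and x of bottle_yellow in the frame of tray between -0.11 and 0.11 m and y of bottle_yellow in the frame of tray between -0.05 and 0.05 m and x of bottle_blue in the frame of tray between -0.11 and 0.11 m and y of bottle_blue in the frame of tray between -0.05 and 0.05 m and contact force between the fingers and tin_green below 0.2 N), for 0.2 s.
At the end, for the whole second after the job is handed in: The green tin stands upright at rest on the coaster within 12 mm of its centre, and each bottle stands upright at rest in the rack within 12 mm of the centre of the disc of its colour; all released (horizontal distance between tin_green and coaster below 0.012 m and z of tin_green in the frame of coaster below 0.012 m and angle between each of tin_green, bottle_red, bottle_yellow, bottle_blue's own z axis and vertical below 0.15 rad and linear speed of each of tin_green, bottle_red, bottle_yellow, bottle_blue below 0.03 m/s and horizontal distance between bottle_red and disc_red below 0.012 m and z of bottle_red in the frame of disc_red below 0.008 m and horizontal distance between bottle_yellow and disc_yellow below 0.012 m and z of bottle_yellow in the frame of disc_yellow below 0.008 m and horizontal distance between bottle_blue and disc_blue below 0.012 m and z of bottle_blue in the frame of disc_blue below 0.008 m); the robot touches nothing.
It fails at once if a bottle or the tin tips over (more than about 45 degrees) (angle between any of tin_green, bottle_red, bottle_yellow, bottle_blue's own z axis and vertical above 0.8 rad).
It also fails if it takes over 131 s, if anything falls off the work surface, if the arm or the gripper's body presses on something with over 40 N, if the wrist force passes 120 N, or if a joint passes its speed limit or range.

## Working session

There is one attempt and no reset: what is moved stays moved. The work goes in short steps, each a Python script; the robot and the scene stay as the last script left them, time stands still between calls to the robot, and variables do not carry over. Pictures are saved under pics/ and viewed, and the job is handed in when it is done.

```bash
mkdir -p pics; python3 - <<'E'
from plant import env
import cv2
for n in ("top","side","wrist"):
    f=env.grab_frame(n); cv2.imwrite(f"pics/{n}0.png",f[:,:,::-1])
    m=env.camera_model(n); print(n,{k:__import__('numpy').array(v).round(4).tolist() for k,v in m.items()})
print(env.read_tcp_rot(),env.read_eef_pos(),env.read_time_s())
E
```

```text
top {'camera_matrix': [[417.1395, 0.0, 260.307], [0.0, 417.1395, 186.101], [0.0, 0.0, 1.0]], 'rvec': [2.1909, -2.1299, 0.1645], 'tvec': [-0.0335, 0.5172, 0.9038]}
side {'camera_matrix': [[370.5506, 0.0, 257.1078], [0.0, 370.5506, 182.0197], [0.0, 0.0, 1.0]], 'rvec': [2.0919, -0.896, 0.406], 'tvec': [-0.3585, 0.2847, 0.6319]}
wrist {'camera_matrix': [[297.3186, 0.0, 258.4787], [0.0, 297.3186, 190.8776], [0.0, 0.0, 1.0]], 'mount': [[1.0, 0.0002, 0.0005, -0.0001], [-0.0004, -0.3051, 0.9523, -0.1416], [0.0003, -0.9523, -0.3051, 0.0779], [0.0, 0.0, 0.0, 1.0]]}
[-0.59980753  0.60027722  0.37373445 -0.37446061] [0.23097154 0.47110858 0.23069725] 0.15
```

View pics/top0.png

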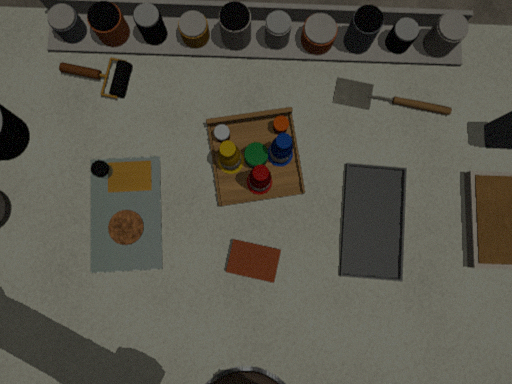

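View pics/side0.png

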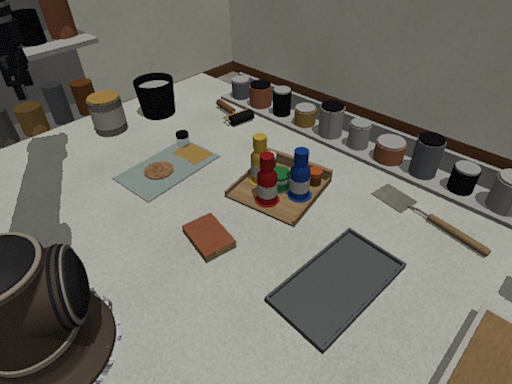

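View pics/wrist0.png

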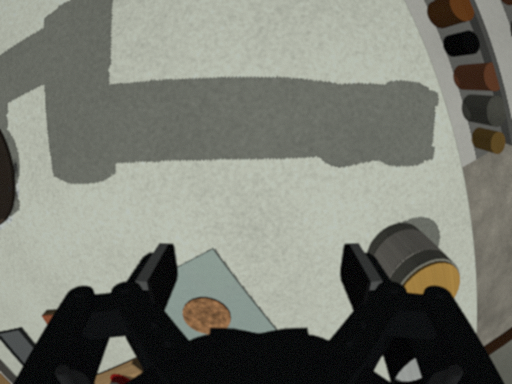

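The top view shows the rack at about (255,157). Yellow is on the left (230,155), red in front (260,180), blue on the right (282,150) and the green tin at (256,155). The coaster is at (126,227) and the tray at (373,221). I'll enlarge crops next.

```bash
cat > h.py <<'E'
import numpy as np, cv2
from plant import env
def fixcam(n):
    m=env.camera_model(n); R=cv2.Rodrigues(np.array(m["rvec"],float))[0]
    return np.array(m["camera_matrix"]),R,np.array(m["tvec"],float).ravel()
def p2w(n,u,v,z):
    K,R,t=fixcam(n); d=R.T@np.linalg.inv(K)@[u,v,1]; c=-R.T@t
    return c+d*(z-c[2])/d[2]
def w2p(n,p):
    K,R,t=fixcam(n); q=K@(R@np.array(p)+t); return q[:2]/q[2]
def crop(n,u0,v0,w,h,s,name,f=None):
    f=env.grab_frame(n) if f is None else f
    c=cv2.resize(f[v0:v0+h,u0:u0+w],None,fx=s,fy=s,interpolation=cv2.INTER_CUBIC)
    c=np.clip(c.astype(float)*1.5,0,255).astype(np.uint8)
    for k in range(0,w,10): cv2.putText(c,str(u0+k),(k*s,8),0,.3,(255,255,255),1); cv2.line(c,(k*s,10),(k*s,14),(255,255,255),1)
    for k in range(10,h,10): cv2.putText(c,str(v0+k),(0,k*s),0,.3,(255,255,255),1)
    cv2.imwrite(f"pics/{name}.png",c[:,:,::-1])
E
python3 - <<'E'
from h import *
f=cv2.imread('pics/top0.png')[:,:,::-1]
crop("top",200,100,110,110,5,"c_rack",f)
crop("top",80,150,90,130,4,"c_slab",f)
crop("top",330,155,85,130,4,"c_tray",f)
E
```

```text
(no output)
```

View pics/c_rack.png

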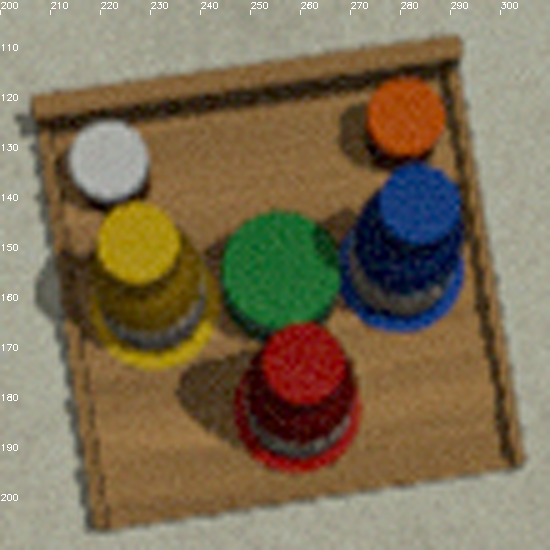

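View pics/c_slab.png

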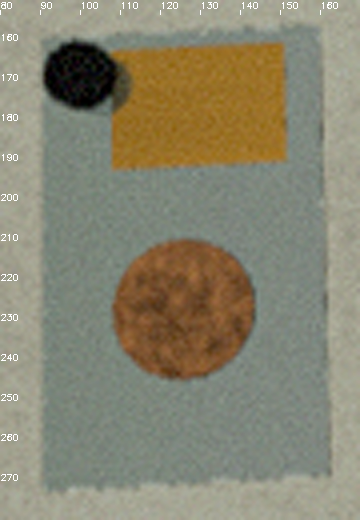

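View pics/c_tray.png

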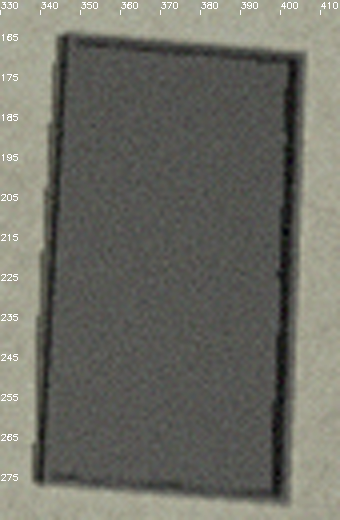

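```bash
python3 - <<'E'
from h import *
R=lambda x,y:(200+x/5,100+y/5)
S=lambda x,y:(80+x/4,150+y/4)
T=lambda x,y:(330+x/4,155+y/4)
off=-0.3
P={}
for n,(u,v),z in [("capY",R(139,242),.14),("capR",R(304,362),.14),("capB",R(420,203),.14),("tin",R(281,271),.056),
 ("dY",R(154.5,305),.008),("dR",R(297.5,408),.008),("dB",R(401.5,268),.008),("jarW",R(109,162),.048),("jarO",R(406,117),.048),
 ("coast",S(184,309),.011),("jar",S(80,75),.048)]+[(f"t{i}",T(*c),.014) for i,c in enumerate([(64,35),(304,52),(288,500),(36,484)])]+[("r0",R(34,97),.04),("r1",R(460,37),.04),("r2",R(522,463),.02),("r3",R(93,530),.02)]:
    P[n]=p2w("top",u,v,z); print(n,P[n].round(4),round(np.hypot(*P[n][:2]),3))
d=lambda a,b:print(a,b,np.linalg.norm((P[a]-P[b])[:2]).round(4))
for c in "YRB": d("cap"+c,"d"+c);d("cap"+c,"tin")
d("jarW","tin");d("jarO","tin");d("coast","jar");d("t0","t1");d("t1","t2");d("r0","r1");d("r2","r3")
t=(P["t0"]+P["t1"]+P["t2"]+P["t3"])/4;print("tray",t)
a=P["t0"]+P["t1"]-P["t2"]-P["t3"];print("trayyaw",np.arctan2(a[1],a[0]))
r=(P["r0"]+P["r1"]+P["r2"]+P["r3"])/4;print("rack",r); a=P["r0"]+P["r1"]-P["r2"]-P["r3"];print("rackyaw",np.arctan2(a[1],a[0]))
print(w2p("side",P["capR"]),w2p("side",P["capY"]),w2p("side",P["capB"]),w2p("side",P["coast"]))
f=cv2.imread('pics/side0.png')[:,:,::-1]
crop("side",220,125,120,100,6,"s_rack",f)
E
```

```text
capY [0.5785 0.0505 0.14  ] 0.581
capR [ 0.5315 -0.0174  0.14  ] 0.532
capB [ 0.5983 -0.0627  0.14  ] 0.602
tin [ 0.5863 -0.0075  0.056 ] 0.586
dY [0.5785 0.0508 0.008 ] 0.581
dR [ 0.532  -0.0172  0.008 ] 0.532
dB [ 0.5997 -0.0641  0.008 ] 0.603
jarW [0.6357 0.0713 0.048 ] 0.64
jarO [ 0.6609 -0.0622  0.048 ] 0.664
coast [0.4182 0.2821 0.011 ] 0.504
jar [0.5444 0.3372 0.048 ] 0.64
t0 [ 0.5791 -0.2172  0.014 ] 0.619
t1 [ 0.5734 -0.3577  0.014 ] 0.676
t2 [ 0.3172 -0.3435  0.014 ] 0.468
t3 [ 0.3225 -0.2013  0.014 ] 0.38
r0 [0.6671 0.1073 0.04  ] 0.676
r1 [ 0.702  -0.0868  0.04  ] 0.707
r2 [ 0.5079 -0.1204  0.02  ] 0.522
r3 [0.4716 0.0742 0.02  ] 0.477
capY dY 0.0003
capY tin 0.0585
capR dR 0.0006
capR tin 0.0557
capB dB 0.002
capB tin 0.0565
jarW tin 0.093
jarO tin 0.0925
coast jar 0.1377
t0 t1 0.1405
t1 t2 0.2565
r0 r1 0.1972
r2 r3 0.1979
tray [ 0.44804156 -0.27992771  0.014     ]
trayyaw -0.05857502350918476
rack [ 0.58715993 -0.00641069  0.03      ]
rackyaw 0.1696953577959449
[266.74723857 154.83278301] [259.45572325 135.89034235] [301.44830416 150.18769514] [158.41337328 169.26584836]
```

View pics/s_rack.png

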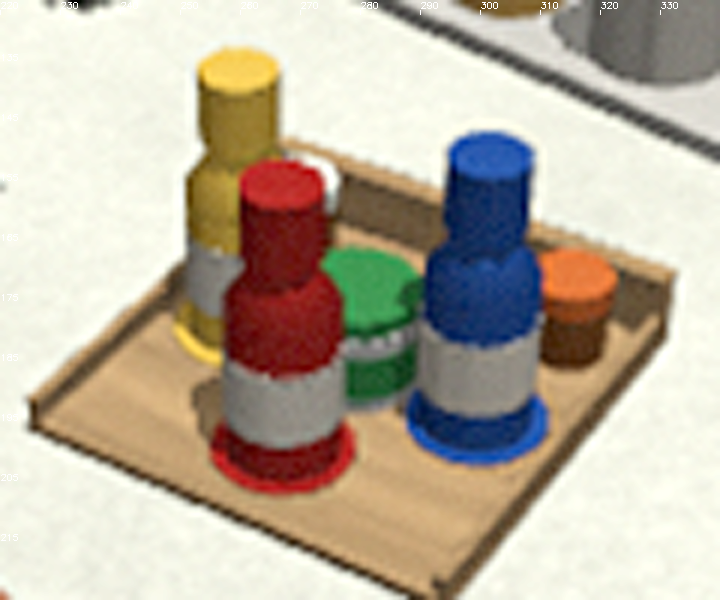

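```bash
cat >> h.py <<'E'
from scipy.spatial.transform import Rotation as Ro
def q(a):  # tool down, tool x at world angle a
    x=np.array([np.cos(a),np.sin(a),0]); z=np.array([0,0,-1.]); y=np.cross(z,x)
    r=Ro.from_matrix(np.stack([x,y,z],1)).as_quat(); return r[[3,0,1,2]]
C=np.array([.588,-.007]); YAW=.17
def rk(x,y,yaw=YAW): return C+[x*np.cos(yaw)-y*np.sin(yaw),x*np.sin(yaw)+y*np.cos(yaw)]
B={"Y":rk(0,.058),"R":rk(-.058,0),"B":rk(0,-.058)}
TR=np.array([.448,-.280]); TY=-.0586
def tr(x,y): return TR+[x*np.cos(TY)-y*np.sin(TY),x*np.sin(TY)+y*np.cos(TY)]
T={"R":tr(-.08,0),"B":tr(0,0),"Y":tr(.08,0)}
CO=np.array([.4182,.2821]); TIN=C
E
python3 - <<'E'
from h import *
w=env.read_tcp_rot(); M=Ro.from_quat(np.r_[w[1:],w[0]]).as_matrix(); print(M.round(2), env.read_qpos())
for a in (YAW+np.pi/2,YAW-np.pi/2):
  for k,p in {**B,"tin":TIN}.items():
    for z in (.102,.26): 
        j=env.ik([*p,z],q(a)); print(round(a,2),k,z,None if j is None else np.round(j,2))
for a in (TY+np.pi/2,TY-np.pi/2):
  for k,p in {**T,"co":CO}.items():
    for z in (.099,.26):
        j=env.ik([*p,z],q(a)); print(round(a,2),k,z,None if j is None else np.round(j,2))
E
```

```text
[[ 0.44 -0.   -0.9 ]
 [ 0.9  -0.    0.44]
 [-0.   -1.   -0.  ]] [ 1.11497249e+00  1.26243100e-01 -4.03961662e-02  1.40537993e+00
 -2.03483425e-05  1.57079829e+00]
1.74 Y 0.102 None
1.74 Y 0.26 None
1.74 R 0.102 None
1.74 R 0.26 None
1.74 B 0.102 None
1.74 B 0.26 None
1.74 tin 0.102 None
1.74 tin 0.26 None
-1.4 Y 0.102 None
-1.4 Y 0.26 None
-1.4 R 0.102 None
-1.4 R 0.26 None
-1.4 B 0.102 None
-1.4 B 0.26 None
-1.4 tin 0.102 None
-1.4 tin 0.26 None
1.51 R 0.099 None
1.51 R 0.26 None
1.51 B 0.099 None
1.51 B 0.26 None
1.51 Y 0.099 None
1.51 Y 0.26 None
1.51 co 0.099 None
1.51 co 0.26 None
-1.63 R 0.099 None
-1.63 R 0.26 None
-1.63 B 0.099 None
-1.63 B 0.26 None
-1.63 Y 0.099 None
-1.63 Y 0.26 None
-1.63 co 0.099 None
-1.63 co 0.26 None
```

```bash
sed -i 's/z=np.array(\[0,0,-1.\]); y=np.cross(z,x)/y=np.array([0,0,-1.]); z=np.cross(x,y)/' h.py
python3 - <<'E'
from h import *
for a in (YAW,YAW+np.pi/2,YAW-np.pi/2):
  for k,p in {**B,"tin":TIN}.items():
    for z in (.102,.26): 
        j=env.ik([*p,z],q(a)); print(round(a,2),k,z,None if j is None else np.round(j,2))
for a in (TY+np.pi/2,TY-np.pi/2,YAW):
  for k,p in {**T,"co":CO}.items():
    for z in (.099,.26):
        j=env.ik([*p,z],q(a)); print(round(a,2),k,z,None if j is None else np.round(j,2))
E
```

```text
0.17 Y 0.102 [ 0.09  0.26 -0.16  1.15  0.    1.49]
0.17 Y 0.26 [0.09 0.24 0.16 1.49 0.   1.49]
0.17 R 0.102 [-0.03  0.17 -0.27  1.13  0.    1.37]
0.17 R 0.26 [-0.03  0.14  0.04  1.47  0.    1.37]
0.17 B 0.102 [-0.11  0.3  -0.11  1.16  0.    1.29]
0.17 B 0.26 [-0.11  0.28  0.21  1.5   0.    1.29]
0.17 tin 0.102 [-0.01  0.27 -0.14  1.15  0.    1.39]
0.17 tin 0.26 [-0.01  0.25  0.18  1.5   0.    1.39]
1.74 Y 0.102 [ 0.09  0.26 -0.16  1.15  0.   -0.08]
1.74 Y 0.26 [ 0.09  0.24  0.16  1.49  0.   -0.08]
1.74 R 0.102 [-0.03  0.17 -0.27  1.13  0.   -0.2 ]
1.74 R 0.26 [-0.03  0.14  0.04  1.47  0.   -0.2 ]
1.74 B 0.102 [-0.11  0.3  -0.11  1.16  0.   -0.28]
1.74 B 0.26 [-0.11  0.28  0.21  1.5   0.   -0.28]
1.74 tin 0.102 [-0.01  0.27 -0.14  1.15  0.   -0.18]
1.74 tin 0.26 [-0.01  0.25  0.18  1.5   0.   -0.18]
-1.4 Y 0.102 [ 0.09  0.26 -0.16  1.15  0.    3.06]
-1.4 Y 0.26 [0.09 0.24 0.16 1.49 0.   3.06]
-1.4 R 0.102 [-0.03  0.17 -0.27  1.13  0.    2.94]
-1.4 R 0.26 [-0.03  0.14  0.04  1.47  0.    2.94]
-1.4 B 0.102 [-0.11  0.3  -0.11  1.16  0.    2.86]
-1.4 B 0.26 [-0.11  0.28  0.21  1.5   0.   
[... 637 characters left out ...]
0.56  0.17 -0.29  1.12  0.    2.64]
-1.63 B 0.26 [-0.56  0.13  0.03  1.47  0.    2.64]
-1.63 Y 0.099 [-0.49  0.3  -0.12  1.16  0.    2.71]
-1.63 Y 0.26 [-0.49  0.27  0.21  1.5   0.    2.71]
-1.63 co 0.099 [ 0.59  0.12 -0.34  1.11  0.   -2.49]
-1.63 co 0.26 [ 0.59  0.09 -0.02  1.46  0.   -2.49]
0.17 R 0.099 [-0.64  0.04 -0.43  1.1   0.    0.76]
0.17 R 0.26 [-0.64  0.   -0.11  1.46  0.    0.76]
0.17 B 0.099 [-0.56  0.17 -0.29  1.12  0.    0.84]
0.17 B 0.26 [-0.56  0.13  0.03  1.47  0.    0.84]
0.17 Y 0.099 [-0.49  0.3  -0.12  1.16  0.    0.91]
0.17 Y 0.26 [-0.49  0.27  0.21  1.5   0.    0.91]
0.17 co 0.099 [ 0.59  0.12 -0.34  1.11  0.    1.99]
0.17 co 0.26 [ 0.59  0.09 -0.02  1.46  0.    1.99]
```

```bash
cat >> h.py <<'E'
AR=YAW+np.pi/2; AT=TY+np.pi/2; H=.262
def mv(p,z,a=None,rate=.3,fl=None):
    return env.move_l([p[0],p[1],z],rate=rate,rot=None if a is None else q(a),force_limit=fl)
def pick(p,z,a,first=False,pre=.16):
    if first: env.goto([p[0],p[1],H],q(a))
    else: mv(p,H,a,.35)
    mv(p,z+.05,rate=.3); hit=mv(p,z,rate=.1,fl=15)
    print("pick hit",hit,"z",env.read_eef_pos()[2].round(4))
    env.clamp(); print("w",env.read_gripper_width(),"t",env.read_time_s())
def place(p,z,a,hz=H):
    mv(env.read_eef_pos(),hz,rate=.25); print("w lifted",env.read_gripper_width())
    mv(p,hz,a,.3); mv(p,z+.03,rate=.25)
    hit=mv(p,z-.002,rate=.04,fl=4)
    print("place hit",hit,"pos",env.read_eef_pos().round(4))
    env.ungrasp(); mv(env.read_eef_pos(),hz,rate=.3); print("t",env.read_time_s())
def snap(n,name): f=env.grab_frame(n); cv2.imwrite(f"pics/{name}.png",f[:,:,::-1]); return f
E
python3 - <<'E'
from h import *
pick(B["B"],.102,AR,True)
snap("side","s1")
place(T["B"],.100,AT)
snap("side","s2")
E
```

```text
pick hit False z 0.103
w 0.3821468810900221 t 4.1667
w lifted 0.3833473759161494
place hit True pos [ 0.4476 -0.2798  0.0995]
t 8.6833
```

View pics/s1.png

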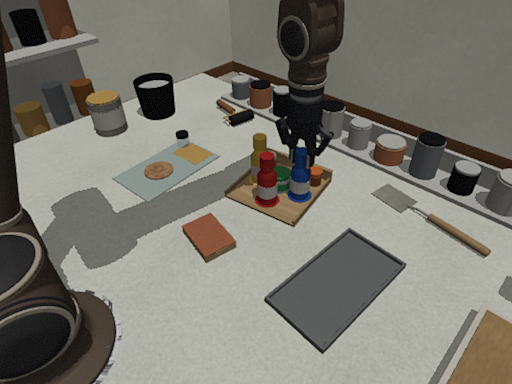

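View pics/s2.png

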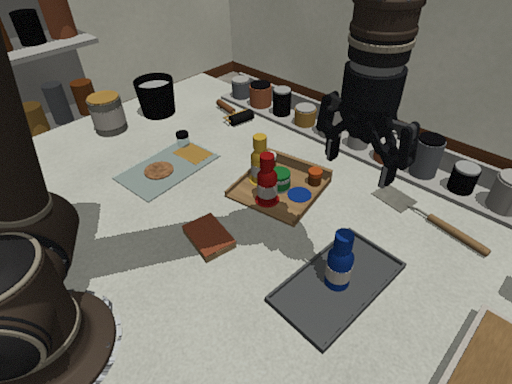

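The blue bottle stands upright on the tray at side pixel (340,262), and its bare disc shows at (299,194). I'll move the other two now.

```bash
python3 - <<'E'
from h import *
for k in "RY":
    pick(B[k],.102,AR); place(T[k],.100,AT)
env.goto([.36,.1,.35],q(0.3+np.pi/2))
f=snap("top","t3"); crop("top",200,100,110,110,5,"c_rack3",f); crop("top",330,155,85,130,4,"c_tray3",f)
snap("side","s3"); print(env.read_time_s())
E
```

```text
pick hit False z 0.103
w 0.38363186148690775 t 11.3667
w lifted 0.3799244104278596
place hit True pos [ 0.3677 -0.2751  0.0995]
t 15.975
pick hit False z 0.103
w 0.3866197351622739 t 18.9333
w lifted 0.38435258586741883
place hit True pos [ 0.5274 -0.2845  0.0995]
t 23.6583
25.3333
```

View pics/c_rack3.png

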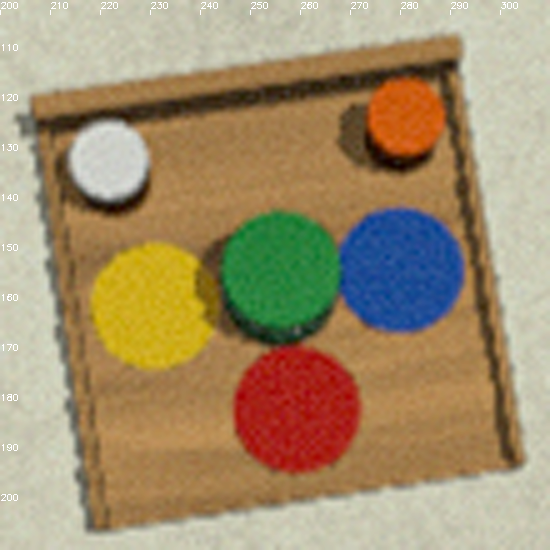

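View pics/c_tray3.png

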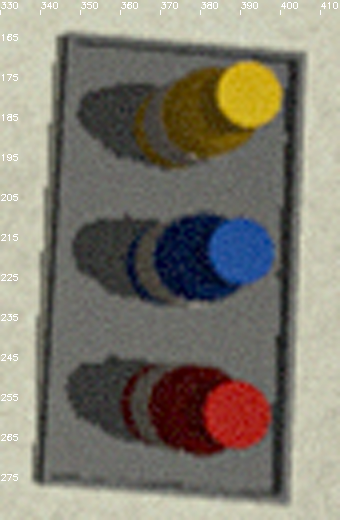

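View pics/s3.png

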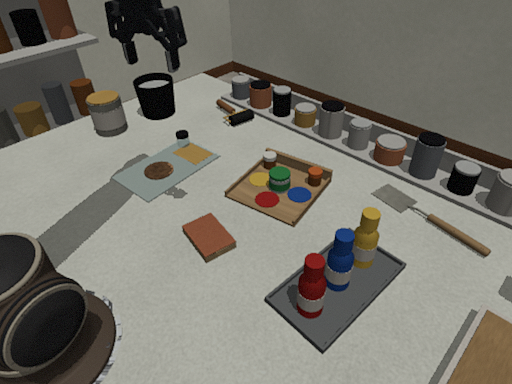

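All three bottles stand upright on the tray, and the tin and bare discs are undisturbed: yellow (154,305), red (297,409), blue (402,270) in crop pixels. Next I compare disc and cap positions numerically, then move the tin.

```bash
python3 - <<'E'
from h import *
R=lambda x,y:(200+x/5,100+y/5); S=lambda x,y:(330+x/4,155+y/4)
for k,c in (("Y",(154,305)),("R",(297.5,409)),("B",(402,270))): print(k,p2w("top",*R(*c),.008)[:2].round(4),B[k].round(4))
for k,c in (("Y",(250,95)),("R",(237,415)),("B",(241,250))): print("cap",k,p2w("top",*S(*c),.137)[:2].round(4),T[k].round(4))
print("tin",p2w("top",*R(281,269),.056))
f=cv2.imread("pics/top0.png"); hsv=cv2.cvtColor(f,cv2.COLOR_BGR2HSV)
m=((hsv[...,0]<18)&(hsv[...,1]>90)).astype(np.uint8); m[:200]=0;m[255:]=0;m[:,:100]=0;m[:,155:]=0
M=cv2.moments(m,True); u=M["m10"]/M["m00"];v=M["m01"]/M["m00"]; print("coaster",u,v,M["m00"],p2w("top",u,v,.011))
E
```

```text
Y [0.5785 0.051 ] [0.5782 0.0502]
R [ 0.5316 -0.0172] [ 0.5308 -0.0168]
B [ 0.5988 -0.0644] [ 0.5978 -0.0642]
cap Y [ 0.5271 -0.2839] [ 0.5279 -0.2847]
cap R [ 0.3674 -0.275 ] [ 0.3681 -0.2753]
cap B [ 0.4486 -0.2782] [ 0.448 -0.28 ]
tin [ 0.58720999 -0.00748747  0.056     ]
coaster 125.34668071654373 226.83034773445732 949.0 [0.41912252 0.28363234 0.011     ]
```

```bash
python3 - <<'E'
from h import *
H_=.15
env.goto([*TIN,H_],q(AR)); mv(TIN,.07,rate=.25); print(mv(TIN,.020,rate=.08,fl=15), env.read_eef_pos())
env.clamp(); print("w",env.read_gripper_width(),env.read_gripper_width()*85)
place([.4187,.2829],.023,AR,.15)
env.goto([.36,0,.35],q(np.pi/2))
f=snap("top","t4"); crop("top",80,150,90,130,4,"c_slab4",f); snap("side","s4"); print(env.read_time_s())
E
```

```text
False [ 0.58826602 -0.0069943   0.0202887 ]
w 0.6157506525372844 52.338805465669175
w lifted 0.6222919224014493
place hit True pos [0.4182 0.2827 0.0239]
t 32.375
33.7917
```

View pics/c_slab4.png

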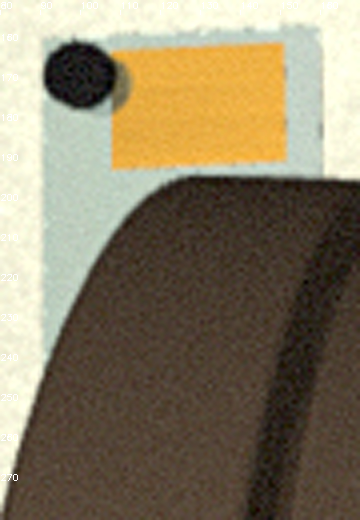

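View pics/s4.png

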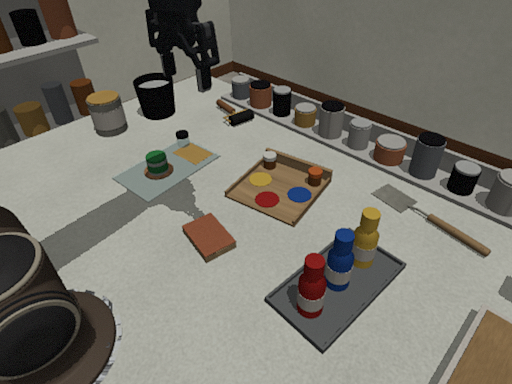

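The tin stands on the coaster at side pixel (157,163). The arm hides it from the top camera, so I'll check again from over the tray before returning any bottle.

```bash
python3 - <<'E'
from h import *
env.goto([*T["Y"],H],q(AT))
f=snap("top","t5"); crop("top",80,150,90,130,4,"c_slab5",f)
E
```

```text
(no output)
```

View pics/c_slab5.png

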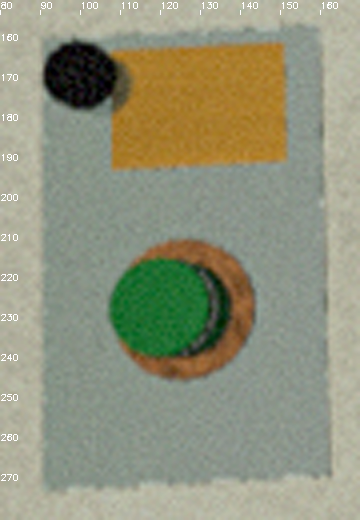

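```bash
python3 - <<'E'
from h import *
print(p2w("top",80+161/4,150+308/4,.059),p2w("top",80+184/4,150+309/4,.011))
for k in "YBR":
    pick(T[k],.0990,AT); place(B[k],.102,AR)
env.goto([.3,-.25,.35],q(np.pi/2-.7))
f=snap("top","t6"); crop("top",200,100,110,110,5,"c_rack6",f); crop("top",80,150,90,130,4,"c_slab6",f)
snap("side","s6"); crop("side",220,125,120,100,6,"s_rack6"); print(env.read_time_s())
E
```

```text
[0.41712    0.28003988 0.059     ] [0.41821858 0.28209747 0.011     ]
pick hit False z 0.1
w 0.3868352875598496 t 37.0917
w lifted 0.38433609489786924
place hit True pos [0.5778 0.0503 0.1025]
t 41.775
pick hit False z 0.1
w 0.3839115405306216 t 44.65
w lifted 0.379355055879478
place hit True pos [ 0.5974 -0.0639  0.1025]
t 49.0833
pick hit False z 0.1
w 0.3847657678615762 t 51.8333
w lifted 0.3858725382014756
place hit True pos [ 0.5304 -0.0167  0.1025]
t 56.4083
57.8417
```

View pics/c_rack6.png

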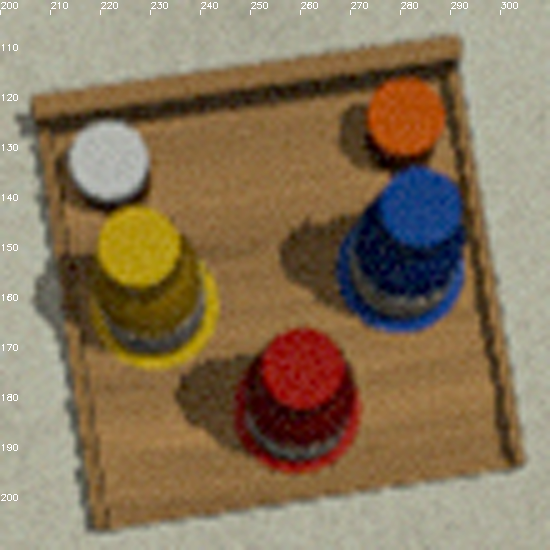

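View pics/s6.png

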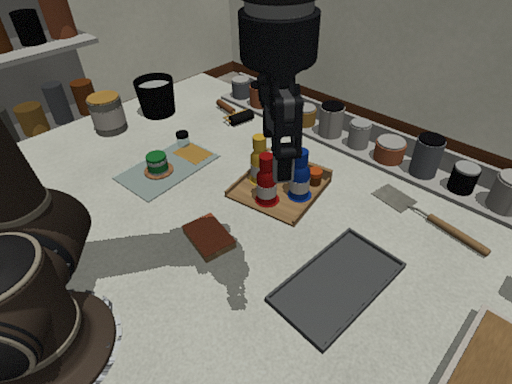

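View pics/s_rack6.png

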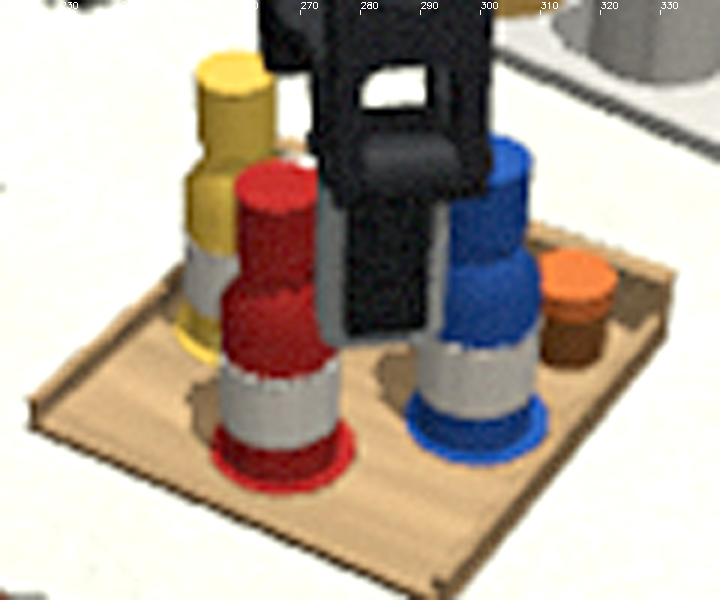

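The bottles are back to within about 1 to 2 mm of their starting caps: yellow (140,247), red (303,368), blue (420,208) in crop pixels. All stand upright with rims of their own colour showing, and the gripper is clear above the table. I'm handing in now.

```bash
python3 - <<'E'
from h import *
env.pause(.3); print(env.read_wrist_force(),env.read_time_s()); env.close_job()
E
```

```text
[ 0.19940802 -0.81495836 -0.21250692] 58.1417
the job is handed in; nothing more can be done
```

I carried out the whole task and handed the job in at 58 s of the 131 s allowed; nothing tipped over. All three bottles went to the tray while the tin stayed put. Then the tin went onto the coaster, and each bottle went back to the disc of its own colour.

What my last checks showed:
- **Tin:** the top view put its centre about 2–3 mm from the coaster's, against a 12 mm limit. I took that before returning the bottles; the final side view still shows it standing on the coaster.
- **Bottles:** all three stand upright, each with a rim of its own disc showing. I judged by eye that the caps are within about 1–2 mm of where they started, also against 12 mm.
- **Robot:** it is clear of everything, with under 1 N at the wrist.

No check failed. My two coaster centre measurements differed by about 2 mm, so I aimed between them. In the last side view the raised gripper partly hides the red and blue bottles, but the top view shows both clearly.

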